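Release the air lance and hang it up

TASK

The air-rinse lance on the bench is finished with: pull the coupler's spring sleeve straight back, away from the lance, until the lance pops out, and let the sleeve spring fully forward again. Then lay the lance across both J-hooks, in the empty front dips beside the spare lance, roughly centred and set down rather than dropped, and let go of it. Do not dislodge the spare lance, and leave the bottles, jar, tape and wrench where they are.

Things in the scene. Friction and masses are not known exactly. Their poses are not given: they have to be found in the camera images.
- nose (a point): front face centre of the fixed quick coupler, on its level axis, 85 mm above the bench. x axis: along the coupler axis, out towards the lance; y: level, across; z: up. Coupler and hook stand may swap sides of the bench. From 65 mm behind this face: grey manifold block, 76 mm wide, 112 mm tall, with a cap up to 126 mm.
- coupler: bracket of the coupler, axes as nose; origin on the bench 50 mm in front of the nose face, below the axis. Base plate 84 mm wide, 12 mm high. Two black V rests carry the lance barrel from below, centred 60 and 142 mm in front of the nose face; each 10 mm thick along the axis, under 45 mm wide, not higher than the axis. Nothing else stands between them.
- sleeve_face (a point): centre of the front face of the coupler's steel spring sleeve; axes as nose, level with it when home. The front 9 mm is a flange of 62 mm diameter; behind it a 39 mm diameter barrel, 31 mm long. Pull back along -x, e.g. with open fingers from above on both sides of the lance, pressing on the flange's front face. The lance runs through its middle.
- sleeve (a joint): how far the sleeve is pulled back, m: 0 home, 0.016 hard stop. Spring: 7 N at home, 11 N at the stop. The lance is locked up to about 0.009; pull to 0.012 or more. Then a spring ejector pushes the lance about 28 mm along +x within 0.4 s; it stays lying on both V rests, its tail some 7 mm clear of the nose, free to be lifted straight up.
- lance_mid (a point): middle, on the axis, of the barrel of the lance in the coupler: aluminium, 24 mm diameter, 135 mm long. x axis along it to its round brass tip (12 mm diameter, 36 mm long); at the other end a steel plug tail, 16 mm diameter, 35 mm long. About 0.2 kg. Locked, this point is 83 mm in front of the nose face; ejected, about 110 mm, with the free barrel between the V rests to grasp.
- front_dip (a point): where the lance goes: place of its barrel's middle when it lies in the empty front dips of both J-hooks, 128 mm above the bench. x axis: level, along the hooks from tips to posts; y: level, along a lance lying there; z up. A barrel laid in settles in the dips by itself, either way round.
- rack: hook stand, axes as front_dip, origin at the centre of its base, on the bench. Two parallel J-hooks of 8 mm steel bar at y = -40 and +40 mm: tip, front dip, hump 12 mm high at x = 0, back dip, post at x = 66 mm. Tips (x = -66 mm) and posts reach 142 mm high; base plate 12 mm high. Between the hooks is room for the fingers.
- back_dip (a point): the same for the back dips, 67 mm behind front_dip along its x, same axes; the spare lance lies there
- spare_mid (a point): middle, on the axis, of the barrel of the spare lance (like the other, but with a flat brass fan tip), lying loose in the back dips, x axis along it; it must stay there
- lance: the lance of lance_mid as a body; same origin and axes
- spare: the spare lance of spare_mid as a body; same origin and axes
- bottle_a: bystander: capped dark amber glass bottle, 66 mm diameter, 165 mm tall, standing at the left; origin at the centre of its underside
- bottle_b: bystander: capped dark amber glass bottle, 66 mm diameter, 165 mm tall, standing at the right; origin at the centre of its underside
- bottle_c: bystander: capped dark amber glass bottle, 66 mm diameter, 165 mm tall, standing at the far middle; origin at the centre of its underside
- jar: bystander: squat amber jar, 64 mm diameter, 65 mm tall, in the middle of the bench; origin at the centre of its underside
- tape: bystander: empty cardboard tape ring, 84 mm diameter, 24 mm tall, lying flat beyond the jar; origin at the centre of its underside
- wrench_grip (a point): bystander: steel wrench 160 mm long lying at the right near the robot; point on its handle

How it is judged:
By the outcome, as a careful person would: the job done as asked, in the order asked, and still so for the second after the job is handed in, with the robot touching nothing.
It also fails if it takes over 54 s, if anything falls off the work surface, if the arm or the gripper's body presses on something with over 40 N, if the wrist force passes 120 N, or if a joint passes its speed limit or range.

ROBOT

A 7-joint arm with a two-finger parallel gripper is mounted at the origin on the work surface. World frame = base frame: x ahead of the robot, y to its left, z up, the work surface at z = 0. Lengths are in m, angles in rad, forces in N, time in s.
With the tool pointing down it reaches from about 0.4 to 0.875 m from the base axis. Payload 19.3 kg.
Tool frame: the origin (TCP) lies at the very end of the fingers, on their centre line; the grasp point (between the pads) lies 19 mm behind it; z points along the fingers, y is the line along which they close (so a half turn about z gives the same grasp; the last joint's range is limited). The gripper opens to 85 mm and grips with 20 to 120 N. Pads are 22 mm wide; open, the fingers measure 114 mm over their backs; the gripper's body (76 mm by 85 mm) begins 54 mm behind the grasp point. The pads swing forward as they close: fully open they stand 13 mm farther back than shut.
Start: joints at [1.242, 0.521, -0.036, 1.599, 0.021, 1.021, -0.113], TCP at [0.16, -0.604, 0.231] pointing down, gripper open.
Joint ranges: [-2.91, 2.91], [-0.3, 2.13], [-1.5, 1.42], [0.17, 2.43], [-1.26, 4.41], [0.16, 1.93], [-2.52, 2.52]. Speed limits (rad/s): [1.89, 1.89, 2.39, 2.39, 3.01, 3.01, 3.01].

INTERFACE

Orientations are given as [roll, pitch, yaw] about the fixed x, y, z axes, in that order (R = Rz(yaw) Ry(pitch) Rx(roll)).
In Python, from workcell import monitor, optics, job_done gives the robot as it stands.
- The arm moves only by the shell command python3 -m handwheel 'ROWS' [FORCE]. ROWS is JSON, a list of rows, each an object of numbers: "dx", "dy", "dz": the shift along the tool's x, y, z in cm; "wx", "wy", "wz": the turn, a rotation vector about the tool's x, y, z in rad; "claw": the opening in per cent of the stroke, from 0 (shut) to 100 (fully open). A call has 1 to 8 rows; each row shifts and turns the commanded pose from where the row before left it, along the tool's axes as they then stand; what a row does not reach is not made up. A row lasts 1/8 s, in which the tool goes at most 62.5 mm and 10.7 degrees, less where a joint would pass 70% of its speed; a pose out of reach is approached as far as the arm can. A call with a gripper value outside its range is refused whole. The fingers move at their own pace and stop on an object; FORCE is the grip in N (left out, the last holds). Time passes only in rows, so rows that do not move let the fingers close. It gives the time, the measured TCP pose, the force, the opening and the grip force at its end, in the units of the state.
- monitor.observe(): the state, without advancing time (a new reading comes with each control period).
- optics.grab_frame(name): name is "scene" or "side" or "wrist"; returns a dict with "frame" (420x560x3 uint8, blue, green, red), "fovy" (degrees; the focal length in pixels is half the picture's height over the tangent of half this angle, whatever the lens; pixels are square), "cx", "cy" (the principal point, pixels), "R" (3x3) and "t" (3): a world point X has camera coordinates R X + t. Camera axes: x right, y down, z forward; pixel columns grow to the right and rows downward; lengths in m; the calibration is good to about 2 mm. The wrist camera is an equidistant fisheye: a pixel r from the principal point sees the ray r / f radians off the axis. A picture is of the moment at which its call begins. There is no depth.
- job_done(): hands the job in; it is judged then, once.
Trained networks look in the newest picture that a camera, given by its name, has taken for a name from the list of things; names that differ only in an ending like _2 or _b are one class to them, and where a whole thing is asked for, a point or a joint stands for the part that bears it (a point fixed in the world has none). Each returns a list of dicts, best first, with "p" (0 to 1); they miss things now and then, are a little off and sometimes report something else, mostly with a low value. They report only what shows in the picture. A call takes as long as a camera call.
- optics.masks_of(name, camera): "region" (420x560 bool, what is visible of it) and "rect" ([left, top, width, height] in pixels, round what is visible of it).
The state is a dict: "clock": time; "qpos": joint angles; "qd": joint speeds; "joint_efforts": joint torques, N m; "position": TCP position; "tool_rot": TCP orientation; "force": force on the tool from outside, world axes, zero at the start; "moment": the same for the moment, N m; "grip_width": finger opening in m; "finger_force": force on a finger pad.
Only numpy, scipy, OpenCV 4.12 (cv2) and the standard library are available. Lean on these libraries where they do the work, as an engineer would, in place of code of your own. Each camera call takes 0.05 s, during which the arm holds its last target. There are 200 camera calls.

## Working session

There is one attempt and no reset: what is moved stays moved. The work goes in short steps, Python scripts to look and compute and a shell command to move; the robot and the scene stay as the last step left them, time stands still between calls to the robot, and variables do not carry over. Pictures are saved under pics/ and viewed, at most 10 in all, crops included, and the job is handed in when it is done.

```bash
mkdir -p pics; cat > look.py <<'E'
import cv2,numpy as np
from workcell import monitor,optics
def grab(c,fn=None):
    f=optics.grab_frame(c)
    if fn: cv2.imwrite('pics/'+fn,f['frame'])
    return f
def foc(f): return 210/np.tan(np.radians(f['fovy'])/2)
def ray(f,u,v,fish=False):
    F=foc(f);d=np.array([u-f['cx'],v-f['cy']],float)
    if fish:
        r=np.hypot(*d);th=r/F;c=np.r_[d/max(r,1e-9)*np.sin(th),np.cos(th)]
    else: c=np.r_[d/F,1]
    R=np.array(f['R']);t=np.array(f['t'])
    return -R.T@t,R.T@c
def onz(f,u,v,z,fish=False):
    o,d=ray(f,u,v,fish);return o+d*(z-o[2])/d[2]
def proj(f,X,fish=False):
    c=np.array(f['R'])@np.array(X,float)+np.array(f['t']);F=foc(f)
    if fish:
        r=np.hypot(c[0],c[1]);th=np.arctan2(r,c[2]);return np.array([f['cx'],f['cy']])+F*th*c[:2]/max(r,1e-9)
    return np.array([f['cx'],f['cy']])+F*c[:2]/c[2]
E
python3 - <<'E'
from look import *
s=monitor.observe();print(s)
for c in('scene','side'):
    f=grab(c,c+'0.png');o,d=ray(f,280,210);print(c,f['fovy'],o,d)
    for n in('lance','spare','coupler','sleeve','rack','bottle_a','jar','tape'):
        for m in optics.masks_of(n,c)[:3]:
            print(n,round(m['p'],2),m['rect'])
a=cv2.imread('pics/scene0.png');b=cv2.imread('pics/side0.png')
E
```

```text
{'clock': 0.0, 'qpos': array([ 1.24181007,  0.52201877, -0.0363443 ,  1.59996623,  0.02118857,
        1.02109386, -0.11278229]), 'qd': array([-0.00204768, -0.00010387,  0.00214957,  0.00039098,  0.00172581,
        0.00146924,  0.00062105]), 'joint_efforts': array([ 2.51531965e-03, -9.27083302e+01,  1.98187485e+00, -3.69922006e+01,
        1.79535424e-02,  8.39207845e-03, -3.60902288e-05]), 'position': array([ 0.15983966, -0.60388739,  0.23073753]), 'tool_rot': array([-3.14049245e+00,  5.93080919e-05,  2.58801960e-01]), 'force': array([ 0.36673478, -0.00706904,  0.59550919]), 'moment': array([ 0.01140481, -0.004106  ,  0.06699836]), 'finger_force': 0.0, 'grip_width': 0.08495175892117504}
scene 53.50895785743303 [ 1.48684526 -0.15006063  0.83844107] [-0.75955025  0.14899048 -0.63345952]
lance 0.77 [341.2, 184.5, 9.4, 42.3]
lance 0.23 [330.9, 154.0, 27.8, 97.2]
spare 0.9 [166.3, 191.1, 72.4, 17.6]
spare 0.46 [261.1, 236.6, 13.5, 25.3]
coupler 0.75 [330.6, 153.1, 31.6, 99.6]
sleeve 0.69 [335.2, 175.0, 19.9, 14.7]
sleeve 0.18 [269.1, 227.3, 27.5, 61.9]
rack 0.74 [181.9, 174.9, 47.2, 74.1]
bottle_a 0.92 [268.8, 231.6, 27.8, 58.1]
bottle_a 0.69 [98.0, 212.1, 36.2, 59.3]
bottle_a 0.59 [395.1, 174.8, 27.0, 53.5]
jar 0.58 [261.4, 204.1, 21.0, 24.4]
side 57.185364682600444 [0.3861118  0.58238674 0.8570495 ] [ 0.20718709 -0.59724228 -0.77490636]
lance 0.65 [303.9, 132.1, 16.6, 53.0]
lance 0.57 [216.4, 269.8, 67.6, 43.9]
spare 0.86 [305.1, 133.2, 15.0, 51.4]
coupler 0.97 [203.7, 269.4, 139.0, 106.1]
coupler 0.35 [304.7, 133.8, 15.7, 50.5]
sleeve 0.59 [277.3, 299.4, 27.4, 32.1]
sleeve 0.26 [244.2, 211.0, 29.8, 28.7]
rack 0.73 [287.5, 142.4, 65.7, 67.0]
bottle_a 0.96 [301.1, 92.6, 23.5, 49.4]
bottle_a 0.74 [188.0, 353.1, 40.8, 49.6]
bottle_a 0.66 [207.5, 172.8, 27.7, 52.3]
jar 0.78 [289.8, 218.6, 21.2, 29.5]
tape 0.62 [289.7, 144.5, 63.7, 64.1]
tape 0.59 [240.8, 213.9, 30.5, 25.7]
tape 0.22 [341.6, 135.8, 41.4, 19.6]
```

View pics/scene0.png

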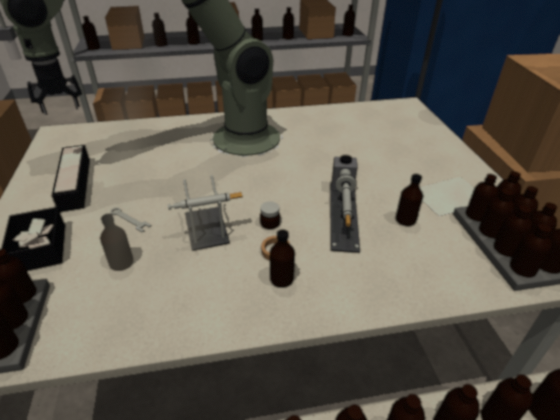

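View pics/side0.png

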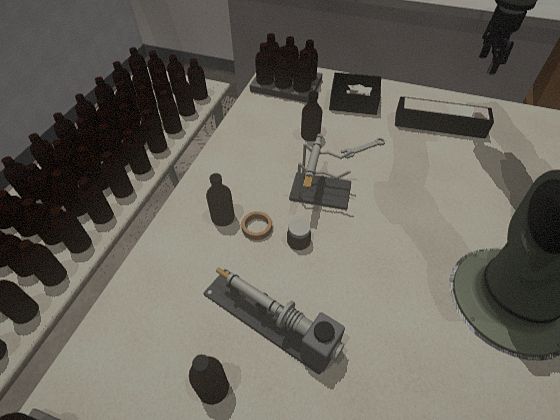

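Scene: the coupler is on the robot's left, its lance pointing away from the robot (tip about 347,222). The rack is at (205,215) with the spare lance across it. Side: coupler at (270,320), rack at (320,180). Next I'll crop both for exact pixels.

```bash
python3 - <<'E'
import cv2,numpy as np
a=cv2.imread('pics/scene0.png');b=cv2.imread('pics/side0.png')
def c(im,x,y,w,h,W,H):
    o=cv2.resize(im[y:y+h,x:x+w],(W,H),interpolation=cv2.INTER_CUBIC)
    o=cv2.convertScaleAbs(o,alpha=1.5,beta=10)
    for k in range(0,w,10):
        cv2.line(o,(k*W//w,0),(k*W//w,4 if k%50 else 12),(0,0,255),1)
    for k in range(0,h,10): cv2.line(o,(0,k*H//h),(4 if k%50 else 12,k*H//h),(0,0,255),1)
    return o
p=np.vstack([np.hstack([c(a,310,150,80,105,300,300)[:, :],c(b,200,260,160,120,400,300)]),
 np.hstack([c(a,165,170,80,80,300,300),c(b,280,125,100,90,400,300)])])
cv2.imwrite('pics/crop1.png',p)
E
```

```text
(no output)
```

View pics/crop1.png

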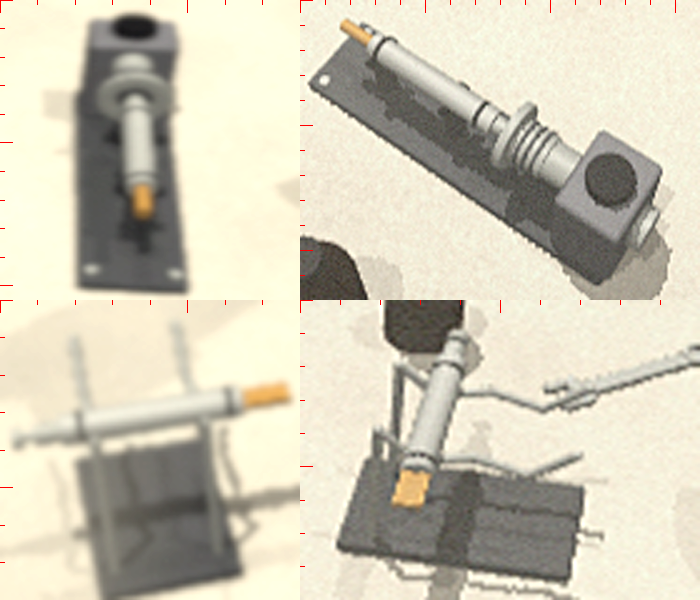

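Crop: the coupler axis runs through side (216.8,270) to (274,305). The rack posts are on the far side (+x) and the hook tips face the robot, so the front dip is on the robot side. The spare spans side (307,186) to (319,136).

```bash
python3 - <<'E'
from look import *
from scipy.optimize import least_squares
S=grab('scene');D=grab('side')
P=lambda f,l,z:[print(tuple(p),onz(f,*p,z)[:2].round(4)) for p in l]
print('coupler');
P(S,[(348.1,224.2),(347.6,214)],.085);P(D,[(216.8,270),(230.8,278.8),(274,304.8)],.085)
print('coupler base');P(S,[(331,251),(359.5,251.5)],.012);P(D,[(203.5,294)],.012)
print('spare');P(S,[(242.3,194.5),(169,207.3)],.128);P(D,[(307,186.5),(319.5,136.1)],.128)
print('rack');P(S,[(193.8,250),(229.8,243.3),(185.8,213.2),(219.7,207.9)],.012);P(D,[(289.5,199.4),(347,209),(350.8,182),(298,173)],.012)
# joint fits
def fit(obs,x0,z):
    def r(p):
        u=np.array([np.cos(p[2]),np.sin(p[2])])
        return np.concatenate([proj(f,np.r_[p[:2]+u*a,z])-q for f,q,a in obs])
    s=least_squares(r,x0);print(s.x,s.fun.round(1))
fit([(S,(348.1,224.2),.1865),(S,(347.6,214),.1505),(D,(216.8,270),.1865),(D,(230.8,278.8),.1505),(D,(274,304.8),.0155)],[.5,.2,0],.085)
fit([(S,(242.3,194.5),.1035),(S,(169,207.3),-.1025),(D,(307,186.5),.1035),(D,(319.5,136.1),-.1025)],[.6,-.2,1.5],.128)
for n in('bottle_a','jar'):
  for c,f in(('scene',S),('side',D)):
    for m in optics.masks_of(n,c)[:3]:
        x,y,w,h=m['rect'];print(n,c,onz(f,x+w/2,y+h*.88,0.0)[:2].round(3))
E
```

```text
coupler
(348.1, 224.2) [0.6759 0.1997]
(347.6, 214) [0.6338 0.2118]
(216.8, 270) [0.672  0.2028]
(230.8, 278.8) [0.6324 0.2133]
(274, 304.8) [0.5189 0.241 ]
coupler base
(331, 251) [0.6981 0.1513]
(359.5, 251.5) [0.7137 0.2291]
(203.5, 294) [0.7014 0.2378]
spare
(242.3, 194.5) [ 0.5488 -0.075 ]
(169, 207.3) [ 0.5718 -0.2775]
(307, 186.5) [ 0.5408 -0.0756]
(319.5, 136.1) [ 0.5628 -0.2769]
rack
(193.8, 250) [ 0.6282 -0.226 ]
(229.8, 243.3) [ 0.6186 -0.1243]
(185.8, 213.2) [ 0.4611 -0.2464]
(219.7, 207.9) [ 0.453  -0.1409]
(289.5, 199.4) [ 0.5989 -0.1153]
(347, 209) [ 0.4338 -0.1339]
(350.8, 182) [ 0.4464 -0.2403]
(298, 173) [ 0.6075 -0.2253]
[ 0.49435907  0.24800731 -0.25537855] [ 0.3 -0.3  0.1  1.5 -0.7 -1.  -2.5 -2.2  3.7  2.6]
[ 0.55418372 -0.17709148  1.68433078] [ 0.  -1.4 -0.5 -1.3 -0.8  0.2 -0.8 -0.7]
bottle_a scene [0.604 0.433]
bottle_a scene [ 0.632 -0.437]
bottle_a scene [0.775 0.006]
bottle_a side [0.594 0.44 ]
bottle_a side [ 0.615 -0.427]
bottle_a side [0.755 0.011]
jar scene [0.546 0.009]
jar scene [ 0.425 -0.178]
jar side [0.521 0.019]
```

```bash
cat >> look.py <<'E'
from scipy.spatial.transform import Rotation as Ro
def to(x,y,z,yaw):
    s=monitor.observe();A=Ro.from_euler('xyz',s['tool_rot']);B=Ro.from_euler('xyz',[np.pi,0,yaw])
    d=A.inv().apply(np.array([x,y,z])-s['position'])*100
    print('clock',s['clock'].__round__(2) ,'pos',s['position'].round(4),'rot',s['tool_rot'].round(3),'shift cm',d.round(2),'turn',(A.inv()*B).as_rotvec().round(3),'F',s['force'].round(1),'w',round(s['grip_width'],4))
E
python3 -m handwheel '[{"dx":4.3,"dy":-2.7,"dz":-0.6,"claw":43},{"dx":4.3,"dy":-2.7,"dz":-0.6},{"dx":4.3,"dy":-2.7,"dz":-0.6},{"dx":4.3,"dy":-2.7,"dz":-0.6},{"dx":4.3,"dy":-2.7,"dz":-0.6},{"dx":4.3,"dy":-2.7,"dz":-0.6},{"dx":4.3,"dy":-2.7,"dz":-0.6},{"dx":4.3,"dy":-2.7,"dz":-0.6}]'
python3 -c "
from look import *
to(0.55,0.233,0.26,-0.255);print(monitor.observe()['qpos'].round(3))"
```

```text
clock 1.2 pos [ 0.1599 -0.6042  0.2313] rot [-3.142 -0.     0.259] shift cm [ 59.13 -70.95  -2.87] turn [-0.    -0.     0.514] F [-0.2  0.4 -0.8] w 0.0852
[ 1.242  0.521 -0.036  1.599  0.021  1.021 -0.113]schema error: expected keys dx, dy, dz, wx, wy, wz, claw
```

All keys are needed in every row.

```bash

python3 -m handwheel '[{"dx":4.3,"dy":-2.7,"dz":-0.6,"wx":0,"wy":0,"wz":0,"claw":43},{"dx":4.3,"dy":-2.7,"dz":-0.6,"wx":0,"wy":0,"wz":0,"claw":43},{"dx":4.3,"dy":-2.7,"dz":-0.6,"wx":0,"wy":0,"wz":0,"claw":43},{"dx":4.3,"dy":-2.7,"dz":-0.6,"wx":0,"wy":0,"wz":0,"claw":43},{"dx":4.3,"dy":-2.7,"dz":-0.6,"wx":0,"wy":0,"wz":0,"claw":43},{"dx":4.3,"dy":-2.7,"dz":-0.6,"wx":0,"wy":0,"wz":0,"claw":43},{"dx":4.3,"dy":-2.7,"dz":-0.6,"wx":0,"wy":0,"wz":0,"claw":43},{"dx":4.3,"dy":-2.7,"dz":-0.6,"wx":0,"wy":0,"wz":0,"claw":43}]'
python3 -c "
from look import *
to(0.55,0.233,0.26,-0.255);print(monitor.observe()['qpos'].round(3))"
```

```text
clock: 2.2
position: [0.4382, -0.3061, 0.2797]
tool_rot: [3.141, -0.0, 0.259]
force: [0.8, -0.1, -0.3]
grip_width: 0.0367
finger_force: 0.0
clock 2.2 pos [ 0.4382 -0.3061  0.2797] rot [ 3.141 -0.     0.259] shift cm [ 24.6  -49.25   1.96] turn [ 0.    -0.     0.514] F [ 0.8 -0.1 -0.3] w 0.0367
[ 0.627  0.329 -0.165  1.774  0.062  1.042 -0.873]
```

```bash
cat >> look.py <<'E'
def path(x,y,z,yaw,n):
    s=monitor.observe();p=s['position'];y0=s['tool_rot'][2];dy=yaw-y0
    w=(np.array([x,y,z])-p)/n*100
    for k in range(n):
        a=y0+dy*k/n;c,q=np.cos(a),np.sin(a)
        print(f"dx {c*w[0]+q*w[1]:.2f} dy {q*w[0]-c*w[1]:.2f} dz {-w[2]:.2f} wz {-dy/n:.3f}")
E
python3 -c "
from look import *
path(0.55,0.233,0.26,-0.255+np.pi,16)"
```

```text
dx 1.54 dy -3.08 dz 0.12 wz -0.164
dx 2.02 dy -2.79 dz 0.12 wz -0.164
dx 2.45 dy -2.42 dz 0.12 wz -0.164
dx 2.81 dy -1.98 dz 0.12 wz -0.164
dx 3.10 dy -1.50 dz 0.12 wz -0.164
dx 3.30 dy -0.97 dz 0.12 wz -0.164
dx 3.42 dy -0.42 dz 0.12 wz -0.164
dx 3.44 dy 0.14 dz 0.12 wz -0.164
dx 3.37 dy 0.70 dz 0.12 wz -0.164
dx 3.21 dy 1.25 dz 0.12 wz -0.164
dx 2.96 dy 1.75 dz 0.12 wz -0.164
dx 2.63 dy 2.21 dz 0.12 wz -0.164
dx 2.24 dy 2.62 dz 0.12 wz -0.164
dx 1.78 dy 2.95 dz 0.12 wz -0.164
dx 1.27 dy 3.20 dz 0.12 wz -0.164
dx 0.73 dy 3.36 dz 0.12 wz -0.164
```

```bash

python3 -m handwheel '[{"dx":1.5,"dy":-3.1,"dz":0.1,"wx":0,"wy":0,"wz":-0.164,"claw":43},{"dx":2.0,"dy":-2.8,"dz":0.1,"wx":0,"wy":0,"wz":-0.164,"claw":43},{"dx":2.5,"dy":-2.4,"dz":0.1,"wx":0,"wy":0,"wz":-0.164,"claw":43},{"dx":2.8,"dy":-2.0,"dz":0.1,"wx":0,"wy":0,"wz":-0.164,"claw":43},{"dx":3.1,"dy":-1.5,"dz":0.1,"wx":0,"wy":0,"wz":-0.164,"claw":43},{"dx":3.3,"dy":-1.0,"dz":0.1,"wx":0,"wy":0,"wz":-0.164,"claw":43},{"dx":3.4,"dy":-0.4,"dz":0.1,"wx":0,"wy":0,"wz":-0.164,"claw":43},{"dx":3.4,"dy":0.1,"dz":0.1,"wx":0,"wy":0,"wz":-0.164,"claw":43}]'
python3 -m handwheel '[{"dx":3.4,"dy":0.7,"dz":0.1,"wx":0,"wy":0,"wz":-0.164,"claw":43},{"dx":3.2,"dy":1.2,"dz":0.1,"wx":0,"wy":0,"wz":-0.164,"claw":43},{"dx":3.0,"dy":1.8,"dz":0.1,"wx":0,"wy":0,"wz":-0.164,"claw":43},{"dx":2.6,"dy":2.2,"dz":0.1,"wx":0,"wy":0,"wz":-0.164,"claw":43},{"dx":2.2,"dy":2.6,"dz":0.1,"wx":0,"wy":0,"wz":-0.164,"claw":43},{"dx":1.8,"dy":3.0,"dz":0.1,"wx":0,"wy":0,"wz":-0.164,"claw":43},{"dx":1.3,"dy":3.2,"dz":0.1,"wx":0,"wy":0,"wz":-0.164,"claw":43},{"dx":0.7,"dy":3.4,"dz":0.1,"wx":0,"wy":0,"wz":-0.164,"claw":43}]'
python3 -c "
from look import *
f=grab('wrist','w1.png');print(ray(f,280,210,True),foc(f))
a=cv2.convertScaleAbs(cv2.resize(f['frame'],(800,600),interpolation=cv2.INTER_CUBIC),alpha=1.5,beta=10);cv2.imwrite('pics/w1b.png',a)
to(0.55,0.233,0.26,-0.255+np.pi);print(monitor.observe()['qpos'].round(3))
for n in('sleeve_face','lance_mid','coupler'):
    for m in optics.masks_of(n,'wrist')[:2]: print(n,m['p'],m['rect'])
"
```

```text
clock: 3.2
position: [0.4926, -0.0368, 0.2714]
tool_rot: [3.141, 0.0, 1.576]
force: [0.1, -0.3, -0.1]
grip_width: 0.0371
finger_force: 0.0
clock: 4.2
position: [0.5497, 0.2333, 0.2633]
tool_rot: [-3.142, 0.0, 2.888]
force: [0.4, -0.5, 0.2]
grip_width: 0.0365
finger_force: 0.0
(array([0.48600312, 0.24959043, 0.40490877]), array([ 0.25870203, -0.06901829, -0.96348832])) 325.19226210127806
clock 4.25 pos [0.5494 0.2378 0.2632] rot [ 3.139e+00 -1.000e-03  2.900e+00] shift cm [-0.18 -0.46  0.32] turn [ 0.003 -0.001  0.014] F [-5.3  2.  -2.6] w 0.0367
[ 0.056  0.563 -0.843  1.607  0.445  1.173  0.445]
sleeve_face 0.76 [253.7, 90.2, 63.7, 41.6]
lance_mid 0.58 [269.4, 131.5, 28.8, 170.3]
coupler 0.9 [242.4, 0.7, 85.9, 288.0]
```

View pics/w1b.png

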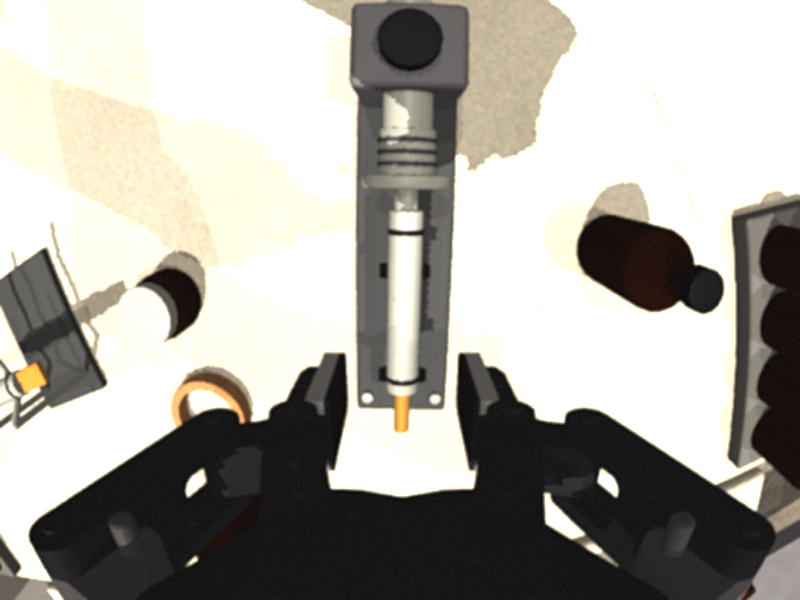

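Wrist view: the manifold is at the top, the sleeve flange front edge at about y=188 (x 362 to 450) and the barrel from y=212 to y=392. The tip end is at (401.5,430) and the V rests are at y≈270 and 375. The lance lies between the fingers' line.

```bash
python3 -c "
from look import *
f=grab('wrist')
q=lambda u,v,z:onz(f,u*.7,v*.7,z,True)[:2]
A=q(406,212,.097);B=q(402.5,392,.097);T=q(401.5,431,.091);Fl=q(406,188,.1);Fr=q(406,188,.116);
for n,v in zip('ABT',(A,B,T)):print(n,v.round(4))
d=T-A;print('yaw',np.arctan2(d[1],d[0]),np.linalg.norm(B-A),np.linalg.norm(T-A))
u=d/np.linalg.norm(d);M=(A+B)/2
N=M-u*.083;print('nose',N,'mid',M)
for z in(.085,.1,.116):print('flange',z,(q(406,188,z)-N)@u,(q(406,176,z)-N)@u, 'side',(q(362,182,z)-N)@[-u[1],u[0]],(q(450,182,z)-N)@[-u[1],u[0]])
print('rest',(q(405,263,.075)-N)@u,(q(405,276,.075)-N)@u)
p=N+u*.03
to(*p,.2,np.arctan2(u[1],u[0])+np.pi)
"
```

```text
A [0.5107 0.2461]
B [0.6365 0.2105]
T [0.6727 0.2001]
yaw -0.2763162431438329 0.13070499796805232 0.16836276612673132
nose [0.4937762  0.25091823] mid [0.57362775 0.22827471]
flange 0.085 0.0020528737896568514 -0.006204965991182348 side -0.03029577182951509 0.029803563766483243
flange 0.1 0.0016184248309191105 -0.006251878093495368 side -0.0290536737749205 0.028225225943388745
flange 0.116 0.0011550126082655345 -0.006301917669295955 side -0.02772876918335297 0.0265416655987546
rest 0.05633321592180055 0.06595368900323312
clock 4.45 pos [0.5494 0.2319 0.2631] rot [-3.141 -0.     2.881] shift cm [2.87 0.36 6.31] turn [-0.001 -0.     0.016] F [-0.1 -0.5  0.2] w 0.0361
```

```bash

python3 -m handwheel '[{"dx":1.0,"dy":0.1,"dz":3.5,"wx":0,"wy":0,"wz":0.01,"claw":43},{"dx":1.0,"dy":0.1,"dz":3.5,"wx":0,"wy":0,"wz":0,"claw":43},{"dx":0.9,"dy":0.1,"dz":3,"wx":0,"wy":0,"wz":0,"claw":43},{"dx":0,"dy":0,"dz":0,"wx":0,"wy":0,"wz":0,"claw":43},{"dx":0,"dy":0,"dz":0,"wx":0,"wy":0,"wz":0,"claw":43}]'
python3 -c "
from look import *
f=grab('wrist')
a=cv2.convertScaleAbs(cv2.resize(f['frame'],(800,600),interpolation=cv2.INTER_CUBIC),alpha=1.5,beta=10)
s=monitor.observe();R=Ro.from_euler('xyz',s['tool_rot'])
for z in(.085,.12,.15):
  for y in (-.018,.018):
    d=R.inv().apply([0,0,z])
    P=s['position']+R.apply([0,y,0]);P[2]=z
    p=proj(f,P,True)/.7;print(z,y,p.round(0));cv2.circle(a,tuple(int(v) for v in p),3,(0,0,255),-1)
cv2.imwrite('pics/w2.png',a);np.savez('w2.npz',**{k:f[k] for k in('fovy','cx','cy','R','t')})
to(.5206,.2433,.067,2.871)
"
```

```text
clock: 5.08
position: [0.5232, 0.2425, 0.1646]
tool_rot: [3.141, 0.001, 2.871]
force: [0.5, -0.1, 0.6]
grip_width: 0.0367
finger_force: 0.0
0.085 -0.018 [365. 308.]
0.085 0.018 [438. 308.]
0.12 -0.018 [359. 332.]
0.12 0.018 [444. 332.]
0.15 -0.018 [353. 359.]
0.15 0.018 [451. 359.]
clock 5.12 pos [0.5233 0.2427 0.1647] rot [3.141e+00 2.000e-03 2.871e+00] shift cm [ 0.29 -0.02  9.77] turn [0.001 0.002 0.   ] F [0.3 0.2 0.6] w 0.0368
```

View pics/w2.png

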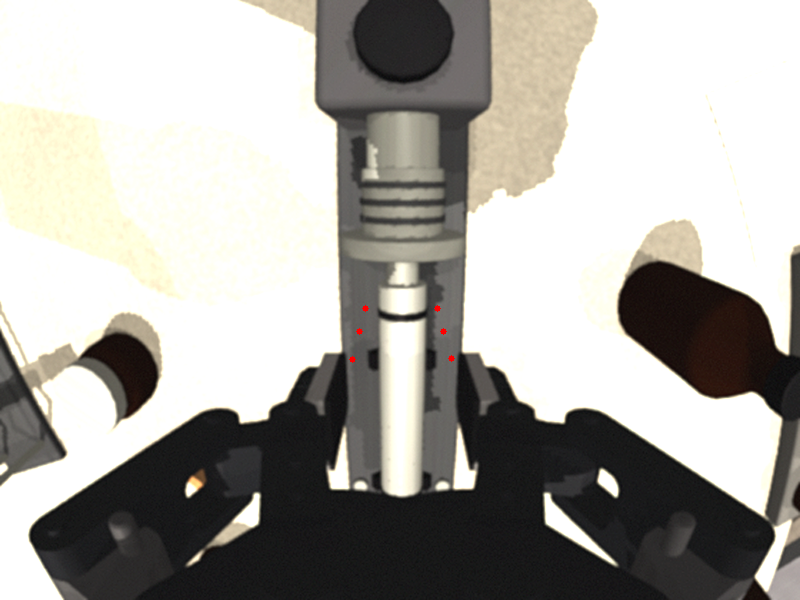

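Wrist near view: the barrel (379 to 426, mid 403) is centred between the projected fingers (365 and 438). The flange edge is at y≈259, the rest at y≈360. It is aligned, so I'll descend.

```bash

python3 -c "
from look import *
f=dict(np.load('w2.npz'))
P=onz(f,403*.7,259*.7,.116,True);Q=onz(f,403*.7,290*.7,.097,True);u=np.array([np.cos(.2706),-np.sin(.2706)])
print(P,(P[:2]-[.5233,.2427])@u,(Q[:2]-[.5233,.2427])@u)"
python3 -m handwheel '[{"dx":0.1,"dy":0,"dz":3.3,"wx":0,"wy":0,"wz":0,"claw":43},{"dx":0.1,"dy":0,"dz":3.3,"wx":0,"wy":0,"wz":0,"claw":43},{"dx":0,"dy":0,"dz":3,"wx":0,"wy":0,"wz":0,"claw":43},{"dx":0,"dy":0,"dz":0,"wx":0,"wy":0,"wz":0,"claw":43},{"dx":0,"dy":0,"dz":0,"wx":0,"wy":0,"wz":0,"claw":43}]'
```

```text
[0.49392546 0.25135652 0.116     ] -0.03061959453952131 -0.012444854035121985
clock: 5.75
position: [0.5212, 0.2438, 0.069]
tool_rot: [3.14, 0.001, 2.872]
force: [0.3, -0.5, 0.5]
grip_width: 0.0365
finger_force: 0.0
```

```bash

python3 -m handwheel '[{"dx":0.8,"dy":0,"dz":0,"wx":0,"wy":0,"wz":0,"claw":43},{"dx":0.6,"dy":0,"dz":0,"wx":0,"wy":0,"wz":0,"claw":43},{"dx":0.4,"dy":0,"dz":0,"wx":0,"wy":0,"wz":0,"claw":43},{"dx":0.4,"dy":0,"dz":0,"wx":0,"wy":0,"wz":0,"claw":43},{"dx":0.4,"dy":0,"dz":0,"wx":0,"wy":0,"wz":0,"claw":43},{"dx":0.0,"dy":0,"dz":0,"wx":0,"wy":0,"wz":0,"claw":43}]'
python3 -c "
from look import *
to(.5212,.2438,.069,2.872)"
```

```text
clock: 6.5
position: [0.4962, 0.2504, 0.0681]
tool_rot: [3.141, 0.002, 2.872]
force: [6.4, -1.8, 2.8]
grip_width: 0.0365
finger_force: 3.3
clock 6.5 pos [0.4962 0.2504 0.0681] rot [3.141e+00 2.000e-03 2.872e+00] shift cm [-2.59  0.03 -0.09] turn [0.001 0.002 0.   ] F [ 6.4 -1.8  2.8] w 0.0365
```

```bash

python3 -m handwheel '[{"dx":0.3,"dy":0,"dz":0,"wx":0,"wy":0,"wz":0,"claw":43},{"dx":0.3,"dy":0,"dz":0,"wx":0,"wy":0,"wz":0,"claw":43},{"dx":0.0,"dy":0,"dz":0,"wx":0,"wy":0,"wz":0,"claw":43}]'
python3 -c "
from look import *
to(.5212,.2438,.069,2.872)
f=grab('side')
b=f['frame'][260:380,200:360];cv2.imwrite('pics/s2.png',cv2.convertScaleAbs(cv2.resize(b,(640,480)),alpha=1.5,beta=10))
for m in optics.masks_of('lance','side')[:2]:print(m['p'],m['rect'])"
```

```text
clock: 6.88
position: [0.491, 0.2518, 0.0681]
tool_rot: [3.14, 0.003, 2.872]
force: [11.5, -1.8, 0.8]
grip_width: 0.0371
finger_force: 5.6
clock 6.88 pos [0.491  0.2518 0.0681] rot [3.140e+00 3.000e-03 2.872e+00] shift cm [-3.12  0.03 -0.08] turn [ 0.001  0.003 -0.   ] F [11.5 -1.8  0.8] w 0.0371
0.6 [206.2, 262.1, 66.7, 47.0]
```

```bash

python3 -m handwheel '[{"dx":-0.3,"dy":0,"dz":0,"wx":0,"wy":0,"wz":0,"claw":43},{"dx":-0.5,"dy":0,"dz":0,"wx":0,"wy":0,"wz":0,"claw":43},{"dx":-0.5,"dy":0,"dz":0,"wx":0,"wy":0,"wz":0,"claw":43},{"dx":-0.5,"dy":0,"dz":0,"wx":0,"wy":0,"wz":0,"claw":43},{"dx":-0.6,"dy":0,"dz":0,"wx":0,"wy":0,"wz":0,"claw":43},{"dx":-0.5,"dy":0,"dz":0,"wx":0,"wy":0,"wz":0,"claw":43},{"dx":0,"dy":0,"dz":-2,"wx":0,"wy":0,"wz":0,"claw":43},{"dx":0,"dy":0,"dz":-5,"wx":0,"wy":0,"wz":0,"claw":43}]'
python3 -m handwheel '[{"dx":-1.5,"dy":0,"dz":-3,"wx":0,"wy":0,"wz":0,"claw":60},{"dx":-1,"dy":0,"dz":0,"wx":0,"wy":0,"wz":0,"claw":60},{"dx":0,"dy":0,"dz":0,"wx":0,"wy":0,"wz":0,"claw":60},{"dx":0,"dy":0,"dz":0,"wx":0,"wy":0,"wz":0,"claw":60}]'
python3 -c "
from look import *
f=grab('wrist')
a=cv2.convertScaleAbs(cv2.resize(f['frame'],(800,600),interpolation=cv2.INTER_CUBIC),alpha=1.5,beta=10)
cv2.imwrite('pics/w3.png',a);np.savez('w3.npz',**{k:f[k] for k in('fovy','cx','cy','R','t')})
to(.5212,.2438,.069,2.872)"
```

```text
clock: 7.98
position: [0.5163, 0.244, 0.1378]
tool_rot: [-3.14, -0.003, 2.873]
force: [0.4, 0.5, 0.1]
grip_width: 0.0368
finger_force: 0.0
clock: 8.48
position: [0.5407, 0.2376, 0.1667]
tool_rot: [-3.141, -0.001, 2.873]
force: [0.1, -0.7, -0.3]
grip_width: 0.0516
finger_force: 0.0
clock 8.53 pos [0.5407 0.2377 0.1667] rot [-3.141e+00 -1.000e-03  2.873e+00] shift cm [2.02 0.08 9.77] turn [-0.001 -0.001  0.001] F [ 0.3 -0.4 -0.2] w 0.0512
```

View pics/w3.png

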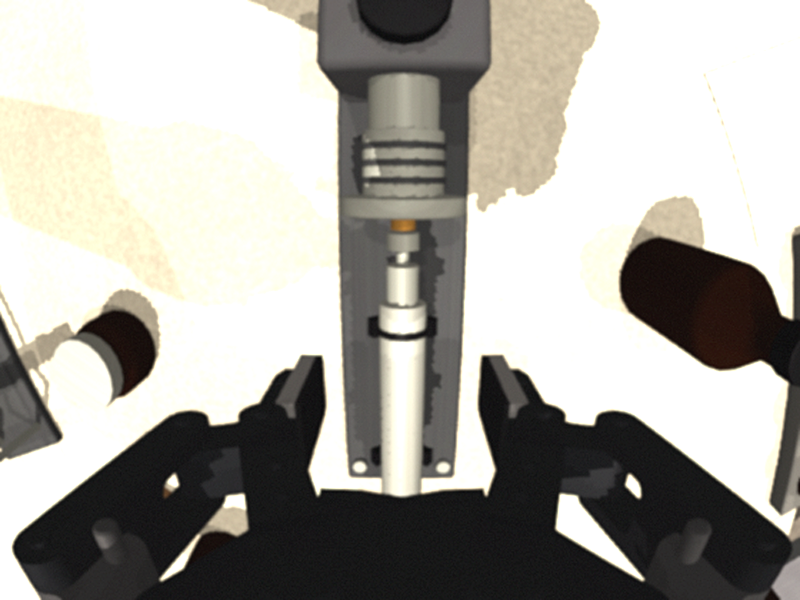

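The lance is out: its tail is clear at (403,235), the barrel rear is at y≈305, and the sleeve is forward again. Next is the grasp position at the barrel middle.

```bash
python3 -c "
from look import *
f=dict(np.load('w3.npz'))
Q=onz(f,403*.7,303*.7,.097,True)[:2];W=onz(f,402.5*.7,450*.7,.097,True)[:2];print(Q,W,np.arctan2(*(W-Q)[::-1]))
u=np.array([np.cos(.27),-np.sin(.27)])
M=Q+.0675*u;N=np.array([.4935,.2505]);print(M,(M-N)@u)
to(*M,.066,2.872)"
```

```text
[0.5353846  0.23983443] [0.61480425 0.2178581 ] -0.26995669238701747
[0.60043914 0.22183006] 0.11071200562662885
clock 8.53 pos [0.5407 0.2377 0.1667] rot [-3.141e+00 -1.000e-03  2.873e+00] shift cm [-6.2   0.06 10.06] turn [-0.001 -0.001  0.001] F [ 0.3 -0.4 -0.2] w 0.0512
```

```bash

python3 -m handwheel '[{"dx":-3.1,"dy":0,"dz":0,"wx":0,"wy":0,"wz":0,"claw":60},{"dx":-3.1,"dy":0.1,"dz":1.2,"wx":0,"wy":0,"wz":0,"claw":60},{"dx":0,"dy":0,"dz":3,"wx":0,"wy":0,"wz":0,"claw":60},{"dx":0,"dy":0,"dz":3,"wx":0,"wy":0,"wz":0,"claw":60},{"dx":0,"dy":0,"dz":3,"wx":0,"wy":0,"wz":0,"claw":60},{"dx":0,"dy":0,"dz":0,"wx":0,"wy":0,"wz":0,"claw":60}]'
python3 -m handwheel '[{"dx":0,"dy":0,"dz":0,"wx":0,"wy":0,"wz":0,"claw":15},{"dx":0,"dy":0,"dz":0,"wx":0,"wy":0,"wz":0,"claw":15},{"dx":0,"dy":0,"dz":0,"wx":0,"wy":0,"wz":0,"claw":15},{"dx":0,"dy":0,"dz":0,"wx":0,"wy":0,"wz":0,"claw":15}]' 40
```

```text
clock: 9.28
position: [0.5999, 0.2219, 0.0632]
tool_rot: [-3.139, -0.004, 2.874]
force: [0.6, 0.3, -0.4]
grip_width: 0.051
finger_force: 0.0
clock: 9.78
position: [0.6017, 0.2209, 0.0668]
tool_rot: [-3.14, 0.001, 2.872]
force: [-6.3, -7.5, 8.9]
grip_width: 0.0223
finger_force: 38.7
```

```bash

python3 -m handwheel '[{"dx":0,"dy":0,"dz":-1.5,"wx":0,"wy":0,"wz":0,"claw":15},{"dx":0,"dy":0,"dz":-3,"wx":0,"wy":0,"wz":0,"claw":15},{"dx":0,"dy":0,"dz":-4,"wx":0,"wy":0,"wz":0,"claw":15},{"dx":0,"dy":0,"dz":-4,"wx":0,"wy":0,"wz":0,"claw":15},{"dx":0,"dy":0,"dz":-3.5,"wx":0,"wy":0,"wz":0,"claw":15}]'
python3 -c "
from look import *
to(.488,-.185,.24,1.685);path(.488,-.185,.24,1.685,10)"
```

```text
clock: 10.4
position: [0.6016, 0.2225, 0.2285]
tool_rot: [3.14, 0.002, 2.873]
force: [-0.4, -0.9, -1.9]
grip_width: 0.0228
finger_force: 39.5
clock 10.4 pos [0.6016 0.2225 0.2285] rot [3.140e+00 2.000e-03 2.873e+00] shift cm [  0.15 -42.3   -1.21] turn [0.002 0.    1.188] F [-0.4 -0.9 -1.9] w 0.0228
dx 0.02 dy -4.23 dz -0.11 wz 0.119
dx -0.49 dy -4.20 dz -0.11 wz 0.119
dx -0.98 dy -4.12 dz -0.11 wz 0.119
dx -1.46 dy -3.97 dz -0.11 wz 0.119
dx -1.92 dy -3.77 dz -0.11 wz 0.119
dx -2.36 dy -3.51 dz -0.11 wz 0.119
dx -2.76 dy -3.21 dz -0.11 wz 0.119
dx -3.12 dy -2.86 dz -0.11 wz 0.119
dx -3.43 dy -2.47 dz -0.11 wz 0.119
dx -3.70 dy -2.05 dz -0.11 wz 0.119
```

```bash

python3 -m handwheel '[{"dx":0,"dy":-4.2,"dz":-0.1,"wx":0,"wy":0,"wz":0.119,"claw":15},{"dx":-0.5,"dy":-4.2,"dz":-0.1,"wx":0,"wy":0,"wz":0.119,"claw":15},{"dx":-1.0,"dy":-4.1,"dz":-0.1,"wx":0,"wy":0,"wz":0.119,"claw":15},{"dx":-1.5,"dy":-4,"dz":-0.1,"wx":0,"wy":0,"wz":0.119,"claw":15},{"dx":-1.9,"dy":-3.8,"dz":-0.1,"wx":0,"wy":0,"wz":0.119,"claw":15},{"dx":-2.4,"dy":-3.5,"dz":-0.1,"wx":0,"wy":0,"wz":0.119,"claw":15},{"dx":-2.8,"dy":-3.2,"dz":-0.1,"wx":0,"wy":0,"wz":0.119,"claw":15},{"dx":-3.1,"dy":-2.9,"dz":-0.1,"wx":0,"wy":0,"wz":0.119,"claw":15}]'
python3 -m handwheel '[{"dx":-3.4,"dy":-2.5,"dz":-0.1,"wx":0,"wy":0,"wz":0.119,"claw":15},{"dx":-3.7,"dy":-2.0,"dz":-0.1,"wx":0,"wy":0,"wz":0.119,"claw":15},{"dx":0,"dy":0,"dz":0,"wx":0,"wy":0,"wz":0,"claw":15},{"dx":0,"dy":0,"dz":0,"wx":0,"wy":0,"wz":0,"claw":15},{"dx":0,"dy":0,"dz":0,"wx":0,"wy":0,"wz":0,"claw":15}]'
python3 -c "
from look import *
f=grab('wrist')
a=cv2.convertScaleAbs(cv2.resize(f['frame'],(800,600),interpolation=cv2.INTER_CUBIC),alpha=1.5,beta=10)
cv2.imwrite('pics/w4.png',a);np.savez('w4.npz',**{k:f[k] for k in('fovy','cx','cy','R','t')})
to(.488,-.185,.109,1.685);print(ray(f,280,210,True))
for n in ('rack','spare','lance'):
  for m in optics.masks_of(n,'wrist')[:2]:print(n,m['p'],m['rect'])"
```

```text
clock: 11.4
position: [0.5108, -0.1056, 0.2348]
tool_rot: [3.14, 0.001, 1.917]
force: [0.2, -0.4, -2.9]
grip_width: 0.0227
finger_force: 39.6
clock: 12.02
position: [0.4886, -0.1847, 0.2358]
tool_rot: [3.141, -0.0, 1.685]
force: [0.8, 0.3, -2.2]
grip_width: 0.0226
finger_force: 39.6
clock 12.07 pos [ 0.4885 -0.1848  0.2357] rot [ 3.141 -0.     1.685] shift cm [-1.000e-02 -6.000e-02  1.267e+01] turn [ 0.001 -0.    -0.   ] F [ 0.6  0.  -3. ] w 0.0228
(array([ 0.48137222, -0.11931056,  0.37740929]), array([ 0.02914891, -0.26448999, -0.96394781]))
rack 0.67 [234.8, 135.6, 175.7, 132.2]
rack 0.66 [485.6, 36.1, 74.4, 61.4]
spare 0.61 [345.6, 74.7, 37.1, 217.5]
lance 0.73 [250.7, 27.7, 62.3, 321.7]
```

View pics/w4.png

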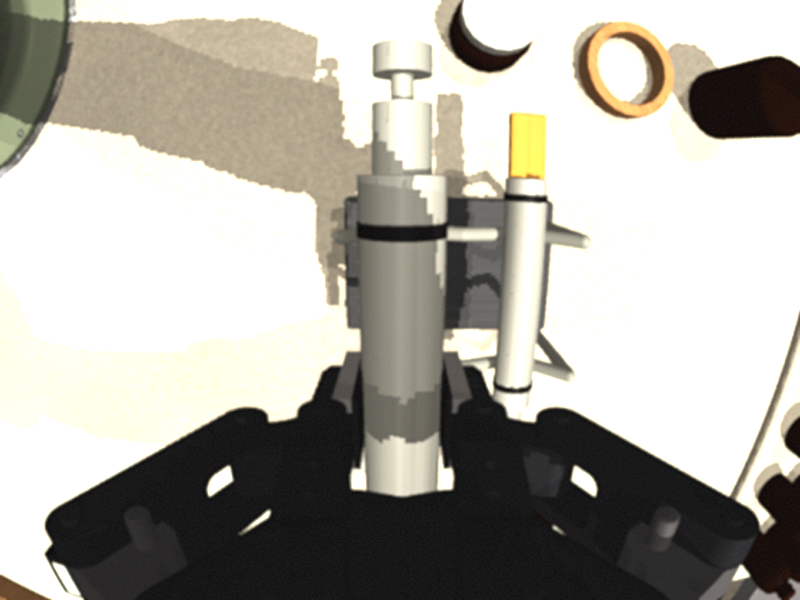

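```bash
python3 -c "
from look import *
f=dict(np.load('w4.npz'))
q=lambda u,v,z:onz(f,u*.7,v*.7,z,True)[:2]
A=q(526.5,182,.14);B=q(512.5,393,.14);print('spare ends',A,B,np.linalg.norm(A-B));d=A-B;t=np.arctan2(d[1],d[0]);print('yaw',t,'mid',(A+B)/2)
C=q(584,241,.142);D=q(570,375,.142);d=C-D;print('posts',C,D,np.linalg.norm(d),np.arctan2(d[1],d[0]))
for p in((347,199),(549,199),(347,327),(543,330)):print(p,q(*p,.012))
rx=np.array([np.cos(t-np.pi/2),np.sin(t-np.pi/2)])
print('front by spare',(A+B)/2-.067*rx,'by posts',(C+D)/2-.0995*rx)
print('carried rear',q(402,178,.2357+.019+.006))
"
```

```text
spare ends [ 0.54645833 -0.11403067] [ 0.5598696  -0.23278833] 0.1195125168467379
yaw 1.6832495913331118 mid [ 0.55316396 -0.1734095 ]
posts [ 0.58313008 -0.13998047] [ 0.59205816 -0.21777553] 0.07830569510665876 1.6850605488892925
(347, 199) [ 0.44173857 -0.14262208]
(549, 199) [ 0.60247083 -0.1217947 ]
(347, 327) [ 0.45115802 -0.2478157 ]
(543, 330) [ 0.61757318 -0.23224757]
front by spare [ 0.48658715 -0.180928  ] by posts [ 0.48872258 -0.19004353]
carried rear [ 0.48182204 -0.12004833]
```

Wrist view: the lance is held straight over the front dips, 67 mm to the robot side of the spare (barrel at x≈520). The post tops are at (584,241) and (570,375). Centring is within about 2 mm, so I'll lower it.

```bash

python3 -m handwheel '[{"dx":-0.25,"dy":0,"dz":3,"wx":0,"wy":0,"wz":0,"claw":15},{"dx":0,"dy":0,"dz":4,"wx":0,"wy":0,"wz":0,"claw":15},{"dx":0,"dy":0,"dz":3,"wx":0,"wy":0,"wz":0,"claw":15},{"dx":0,"dy":0,"dz":1.7,"wx":0,"wy":0,"wz":0,"claw":15},{"dx":0,"dy":0,"dz":0,"wx":0,"wy":0,"wz":0,"claw":15},{"dx":0,"dy":0,"dz":0,"wx":0,"wy":0,"wz":0,"claw":15}]'
python3 -m handwheel '[{"dx":0,"dy":0,"dz":0.3,"wx":0,"wy":0,"wz":0,"claw":15},{"dx":0,"dy":0,"dz":0.3,"wx":0,"wy":0,"wz":0,"claw":15},{"dx":0,"dy":0,"dz":0,"wx":0,"wy":0,"wz":0,"claw":15}]'
```

```text
clock: 12.98
position: [0.489, -0.1883, 0.1193]
tool_rot: [3.14, 0.001, 1.683]
force: [0.9, 0.0, -1.6]
grip_width: 0.0225
finger_force: 39.6
clock: 13.35
position: [0.4883, -0.1883, 0.1123]
tool_rot: [-3.141, -0.0, 1.683]
force: [0.1, -0.3, -2.0]
grip_width: 0.0228
finger_force: 39.6
```

Not in contact yet (force still about the −2 N weight), so I'll creep down.

```bash

python3 -m handwheel '[{"dx":0,"dy":0,"dz":0.2,"wx":0,"wy":0,"wz":0,"claw":15},{"dx":0,"dy":0,"dz":0,"wx":0,"wy":0,"wz":0,"claw":15}]'
python3 -m handwheel '[{"dx":0,"dy":0,"dz":0.2,"wx":0,"wy":0,"wz":0,"claw":15},{"dx":0,"dy":0,"dz":0,"wx":0,"wy":0,"wz":0,"claw":15}]'
```

```text
clock: 13.6
position: [0.4888, -0.1882, 0.1104]
tool_rot: [3.141, 0.0, 1.683]
force: [2.4, -0.7, -0.1]
grip_width: 0.023
finger_force: 39.7
clock: 13.85
position: [0.4894, -0.1883, 0.1094]
tool_rot: [3.14, 0.001, 1.683]
force: [-0.7, 2.9, 18.6]
grip_width: 0.0228
finger_force: 41.7
```

Seated (contact force is up). I'll relax slightly, open to about 47 mm and retreat straight up.

```bash

python3 -m handwheel '[{"dx":0,"dy":0,"dz":-0.1,"wx":0,"wy":0,"wz":0,"claw":15},{"dx":0,"dy":0,"dz":0,"wx":0,"wy":0,"wz":0,"claw":35},{"dx":0,"dy":0,"dz":0,"wx":0,"wy":0,"wz":0,"claw":52},{"dx":0,"dy":0,"dz":0,"wx":0,"wy":0,"wz":0,"claw":52},{"dx":0,"dy":0,"dz":0,"wx":0,"wy":0,"wz":0,"claw":52}]'
python3 -m handwheel '[{"dx":0,"dy":0,"dz":-1,"wx":0,"wy":0,"wz":0,"claw":52},{"dx":0,"dy":0,"dz":-2,"wx":0,"wy":0,"wz":0,"claw":52},{"dx":0,"dy":0,"dz":-4,"wx":0,"wy":0,"wz":0,"claw":52},{"dx":0,"dy":0,"dz":-4,"wx":0,"wy":0,"wz":0,"claw":52},{"dx":0,"dy":0,"dz":-4,"wx":0,"wy":0,"wz":0,"claw":52},{"dx":0,"dy":0,"dz":0,"wx":0,"wy":0,"wz":0,"claw":52},{"dx":0,"dy":0,"dz":0,"wx":0,"wy":0,"wz":0,"claw":52}]'
python3 -c "
from look import *
W=grab('wrist');D=grab('side')
a=cv2.resize(W['frame'],(400,300));b=cv2.resize(D['frame'][115:235,270:430],(400,300));c=cv2.resize(D['frame'][250:385,190:370],(400,300))
S=grab('scene');e=cv2.resize(S['frame'][150:270,80:240],(400,300))
cv2.imwrite('pics/end.png',cv2.convertScaleAbs(np.vstack([np.hstack([a,b]),np.hstack([c,e])]),alpha=1.5,beta=10))
to(.488,-.189,.25,1.684)"
```

```text
clock: 14.48
position: [0.4883, -0.1883, 0.1092]
tool_rot: [-3.141, -0.0, 1.683]
force: [0.1, -0.4, 0.1]
grip_width: 0.0444
finger_force: 0.0
clock: 15.35
position: [0.4881, -0.1883, 0.2593]
tool_rot: [-3.141, 0.0, 1.683]
force: [0.1, 0.1, -0.4]
grip_width: 0.0446
finger_force: 0.0
clock 15.5 pos [ 0.488  -0.1882  0.2586] rot [-3.140e+00 -1.000e-03  1.683e+00] shift cm [-0.08 -0.01  0.86] turn [-0.001 -0.001 -0.001] F [ 0.1 -0.3  0. ] w 0.0443
```

View pics/end.png

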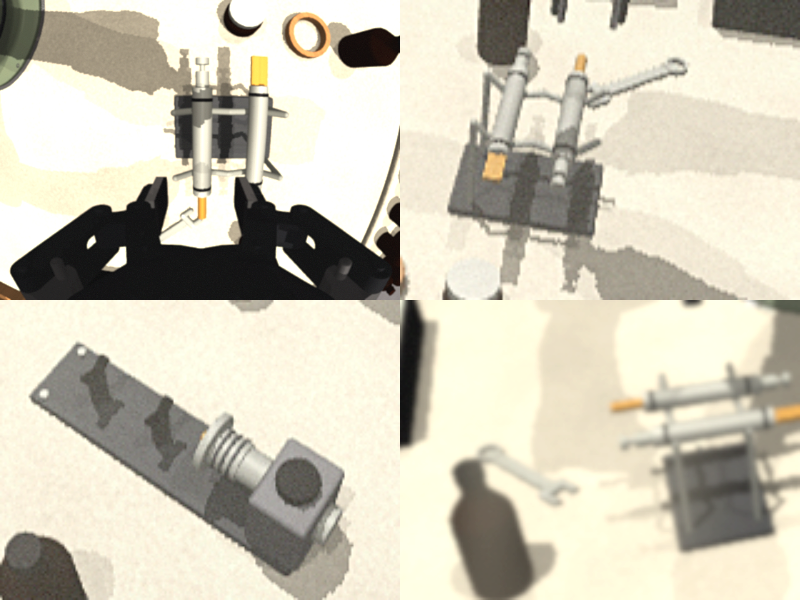

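Both lances lie side by side across the hooks in their dips (wrist panel, x≈202 and 258). The coupler is empty with its sleeve forward, nothing else has moved, and the robot is clear.

```bash
python3 -c "
from workcell import job_done
print(job_done())"
```

```text
the job is handed in; nothing more can be done
None
```

The job is handed in at about 15.5 s of the 54 s limit: the lance was popped from the coupler and lies released in the front dips of both hooks, the sleeve is forward again, and the final pictures show the spare lance and bystanders in place.

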